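# Clip the parts pan under the drop hanger and tug-test its latch

## Task

Hang the green parts pan by its safety hook from the long ring at the bottom of the swinging drop hanger: put the hook through the ring from the robot's side, the side away from the post, and press it down gently until the ring has sprung past the brass latch, the latch has closed behind it and the ring is home in the crook of the hook. Before letting go, tug the pan gently upward until you feel the closed latch catch on the ring, then let it down and leave the pan hanging still and free. Never push or pull the hanger with more than 14 N (about 1.4 kg), and leave the other things on the table where they are.

Things in the scene. Friction and masses are not known exactly. Their poses are not given: they have to be found in the camera images.
- stand: Fixed grey stand. Origin: on the table straight below the hanger's pin; z up, x from the open front to the post, y along the pin. Base plate 12 mm thick, from x = -55 to 135 mm, y +-65 mm. Post 16 mm thick at x = 110 mm; from its top an arm (z 377 to 393 mm) runs forward to a clevis above the origin, whose pin is 360 mm above the table.
- drop_link: Upper part of the drop hanger: rod with brass turnbuckle barrel (18 mm thick, ends 60 mm below the pin); swings freely on the pin about y. Origin: middle of the pin; axes those of the stand when it hangs straight. Below it hangs a long steel ring of 8 mm round wire in the y-z plane, inside 92 mm high and 40 mm wide, its bottom a shallow V, lowest in the middle.
- ring_guess (a point): Point fixed to the hanger's upper part 184 mm below the pin: where the top of the ring's bottom bar lies on average. The turnbuckle is set to a different length each time, which is NOT measured: the bar's top is anywhere from 13 mm above to 13 mm below this point. Find it by touch or by eye. Vertically the ring is rigid and does not yield.
- pan: Loose green round pan, 84 mm wide, 28 mm high, about 0.16 kg (+-20%), with a tall steel hook standing in it; starts upright on the table. Origin: underside, straight below the crook (pan's centre at x = 8 mm); z up, x from the hook's shank to its point. To be hung, pan x must lie along stand x (point toward the post).
- pan_latch: Brass spring latch across the hook's mouth, 5 mm round, 20 mm long. Origin: its hinge on the shank, at x = -12, z = 97 mm of the pan; closed, its x axis lies along pan x. Gives way only upward into the hook, when the bar presses it from below with about 3 to 9 N (more than the pan's weight); once past, it springs shut below the bar, 5 to 13 mm before the bar is home.
- pan_saddle (a point): Crook: lowest point of the underside of the hook's arch, 130 mm above the pan's origin. Home = it rests on the top of the ring's bottom bar. Lifting the pan about 22 mm from there brings the closed latch up under the bar.
- pan_point (a point): Lower end of the hook's point, at x = 20, z = 88 mm of the pan. The hook is 10 mm round steel in the pan's x-z plane: shank at x = -16 mm, arch with its highest point at z = 140 mm, point coming down at x = 16 mm and flaring outward at the end. Mouth 22 mm wide, open downward.
- pan_grip (a point): Grasping point on the orange grip tab, at x = -64, z = 72 mm of the pan. The tab is an upright plate 14 mm thick (along pan y), from x = -80 to -16 mm and z = 54 to 90 mm. Take it firmly across its thickness from above, the gripper leaning back about 10 to 25 degrees away from the hook so that it clears hook and ring.
- oil_can: Bystander: red oil can with a thin spout, 68 x 97 x 159 mm, origin under its middle.
- bolt_tin: Bystander: food tin, 75 mm wide, 58 mm high, origin under its middle.
- wrench: Bystander: adjustable wrench lying flat, 164 mm long along its x, 43 mm wide, 10 mm high, origin under its middle.
- screwdriver: Bystander: red-handled screwdriver, 216 mm long along its x, 29 mm high, origin under its middle.
- pipe_offcut: Bystander: rusty piece of pipe standing on end, 34 mm wide, 82 mm high, origin under its middle.
There are look-alikes about, which are no part of the job. What is meant by the pan is not purple, and is the larger of those in its own colour.

How it is judged:
On the way, in this order (a step that is already met when the one before it is completed fails the run):
1. the ring is home in the hook with the latch shut behind it, while the robot still holds the pan (x of pan_saddle in the frame of drop_link between -0.02 and 0.02 m and y of pan_saddle in the frame of drop_link between -0.025 and 0.025 m and z of pan_saddle in the frame of drop_link between -0.206 and -0.165 m and angle between the x axis of pan_latch and the x axis of pan, either way round below 0.15 rad and contact force between the fingers and pan above 1 N and contact force between pan and drop_link above 1 N and contact force between pan_latch and drop_link below 0.5 N), for 0.15 s.
2. the held pan is tugged upward so that its closed latch bears on the ring (angle between the x axis of pan_latch and the x axis of pan, either way round below 0.15 rad and contact force between the fingers and pan above 1 N and contact force between pan_latch and drop_link above 1 N), for 0.1 s.
At the end, for the whole second after the job is handed in: The pan hangs free in the ring: crook within 20 mm (x) and 25 mm (y) of the hanger's middle, 165 to 206 mm below the pin, latch shut to 0.15 rad, pan upright within 0.3 rad, off the table, still (0.05 m/s, 0.5 rad/s), its weight on the ring, let go (x of pan_saddle in the frame of drop_link between -0.02 and 0.02 m and y of pan_saddle in the frame of drop_link between -0.025 and 0.025 m and z of pan_saddle in the frame of drop_link between -0.206 and -0.165 m and angle between the x axis of pan_latch and the x axis of pan, either way round below 0.15 rad and contact force between pan and drop_link above 1 N and height (world z) of pan above 0.015 m and angle between pan's own z axis and vertical below 0.3 rad and linear speed of pan below 0.05 m/s and angular speed of pan below 0.5 rad/s and not (contact force between the fingers and pan above 0.05 N)); the robot touches nothing.
It fails at once if the hanger is pushed or pulled with more than 14 N (contact force between pan and drop_link above 14 N).
It fails at once if a bystander (oil can, tin, wrench, screwdriver or pipe) is moved more than 30 mm (distance of any of oil_can, bolt_tin, wrench, screwdriver, pipe_offcut from where it was at the start of the episode above 0.03 m).
It also fails if it takes over 61 s, if anything falls off the work surface, if the arm or the gripper's body presses on something with over 40 N, if the wrist force passes 120 N, or if a joint passes its speed limit or range.

## Robot

A 7-joint arm with a two-finger parallel gripper is mounted at the origin on a cart in front of the work surface, level with it; the furniture and walls round the work are solid. World frame = base frame: x ahead of the robot, y to its left, z up, the work surface at z = 0. Lengths are in m, angles in rad, forces in N, time in s.
With the tool pointing down it reaches from about 0.4 to 0.85 m from the base axis. Payload 10.4 kg.
Tool frame: the origin (TCP) lies at the very end of the fingers, on their centre line; the grasp point (between the pads) lies 19 mm behind it; z points along the fingers, y is the line along which they close (so a half turn about z gives the same grasp; the last joint's range is limited). The gripper opens to 87 mm and grips with 3 to 60 N. Pads are 19 mm wide; open, the fingers measure 117 mm over their backs; the gripper's body (75 mm by 190 mm) begins 51 mm behind the grasp point.
Start: joints at [1.268, 0.332, -0.065, 1.46, 0.022, 1.35, -0.088], TCP at [0.173, -0.601, 0.185] pointing down, gripper open.
Joint ranges: [-2.6, 2.6], [-0.5, 2.12], [-1.47, 1.34], [0.16, 2.42], [-1.27, 4.41], [0.06, 2.06], [-2.6, 2.6]. Speed limits (rad/s): [2.22, 2.22, 2.79, 2.79, 3.14, 3.14, 3.14].

## Interface

Orientations are given as a unit quaternion [x, y, z, w].
In Python, from bench import * gives the robot as it stands.
- The arm moves only by the tool step_arm, never from a script. Its arguments are lists of equal length, an entry for each row: "delta_pos": the shift along the world's x, y, z in units of 25 mm (1.0 is 25 mm), a list of three; "turn": the turn about the world's z in units of 0.12 rad (1.0 is 0.12 rad). In form: {"delta_pos": [[tx, ty, tz], ...], "turn": [turn, ...]}. A call has 1 to 12 rows; each row shifts and turns the commanded pose from where the row before left it; what a row does not reach is not made up. A row lasts 1/10 s, in which the tool goes at most 50 mm and 8.59 degrees, less where a joint would pass 70% of its speed; a pose out of reach is approached as far as the arm can. A call with a number of a shift or a turn outside -1 to 1 is refused whole. A call with a gripper value outside its range is refused whole. "grip" is the closure, from 0 (fully open) to 1 (shut), set as the call begins (left out, the last holds). The fingers move at their own pace and stop on an object; "newtons" is the grip in N (left out, the last holds). Time passes only in rows, so rows that do not move let the fingers close. It gives the time, the measured TCP pose, the force, the opening and the grip force at its end, in the units of the state.
- read_state(): the state, without advancing time (a new reading comes with each control period).
- camera(name): name is "scene" or "top" or "wrist"; returns a dict with "image" (480x640x3 uint8, red, green, blue), "z_map" (480x640 float32, m along the optical axis (not along the pixel's ray), 0 where there is no reading), "mtx" (3x3 intrinsics, pixels), "view" (4x4, takes a point from world to camera coordinates). Camera axes: x right, y up, looking along -z (the intrinsics and any distortion apply to the point x, -y, -z); pixel columns grow to the right and rows downward; lengths in m; the calibration is good to about 2 mm. A picture is of the moment at which its call begins.
- close_job(): hands the job in; it is judged then, once.
The state is a dict: "time": time; "joint_positions": joint angles; "joint_vel": joint speeds; "joint_torque": joint torques, N m; "ee_pos": TCP position; "eef_rot": TCP orientation; "ft_force": force on the tool from outside, world axes, zero at the start; "torque": the same for the moment, N m; "width": finger opening in m; "grip_force": force on a finger pad.
Only numpy, scipy, OpenCV 4.12 (cv2) and the standard library are available. Lean on these libraries where they do the work, as an engineer would, in place of code of your own. Each camera call takes 0.05 s, during which the arm holds its last target. There are 200 camera calls.

## Working session

There is one attempt and no reset: what is moved stays moved. The work goes in short steps, Python scripts to look and compute and a tool call to move; the robot and the scene stay as the last step left them, time stands still between calls to the robot, and variables do not carry over. Pictures are saved under pics/ and viewed, at most 11 in all, crops included, and the job is handed in when it is done.

Besides the shell and the picture viewer there is one more tool, called after ">>>" as name(argument=value, ...) on one line, values as JSON. step_arm: Moves the arm, as the interface text tells. Shifts and turns lie within -1 to 1; 1 stands for 25 mm of shift or 0.12 rad of turn. Its arguments: {"type":"object","properties":{"delta_pos":{"type":"array"},"turn":{"type":"array"},"grip":{"type":"number"},"newtons":{"type":"number"}},"required":["delta_pos","turn"]}

```bash
mkdir -p pics; ls
cat > h.py <<'E'
from bench import *
import numpy as np, cv2
def cloud(c):
    z=c["z_map"]; K=c["mtx"]; v,u=np.mgrid[:480,:640]
    p=np.stack([(u-K[0,2])/K[0,0]*z, -(v-K[1,2])/K[1,1]*z, -z, np.ones_like(z)],-1)
    return (p@np.linalg.inv(c["view"]).T)[...,:3]
E
python3 - <<'E'
from h import *
for n in("scene","top"):
    c=camera(n); np.savez(f"/tmp/{n}.npz",**c); cv2.imwrite(f"pics/{n}0.png",c["image"][...,::-1]); print(n,c["mtx"],c["view"].round(3))
    print({k:v.shape for k,v in c.items() if hasattr(v,'shape')}, list(c))
print(read_state())
E
```

```text
pics
scene [[550.54601134   0.         321.24022535]
 [  0.         550.54601134 236.78047758]
 [  0.           0.           1.        ]] [[ 0.831 -0.557 -0.018 -0.543]
 [ 0.287  0.4    0.871 -0.289]
 [-0.477 -0.728  0.492 -1.8  ]
 [ 0.     0.     0.     1.   ]]
{'image': (480, 640, 3), 'z_map': (480, 640), 'mtx': (3, 3), 'view': (4, 4)} ['image', 'z_map', 'mtx', 'view']
top [[464.06105371   0.         316.78240746]
 [  0.         464.06105371 243.05278857]
 [  0.           0.           1.        ]] [[ 0.011 -1.     0.021 -0.207]
 [ 0.995  0.013  0.104 -0.573]
 [-0.104  0.02   0.994 -1.356]
 [ 0.     0.     0.     1.   ]]
{'image': (480, 640, 3), 'z_map': (480, 640), 'mtx': (3, 3), 'view': (4, 4)} ['image', 'z_map', 'mtx', 'view']
{'time': 0.1, 'joint_positions': array([ 1.26838527,  0.33283141, -0.06470558,  1.46083621,  0.02161099,
        1.34990594, -0.08850566]), 'joint_vel': array([ 6.30076078e-04,  1.16318325e-05,  1.68327390e-03, -1.37096969e-03,
       -1.25160351e-03,  1.26209882e-03,  4.45147123e-04]), 'joint_torque': array([ 1.09346478e-03, -6.24547505e+01,  2.44090240e-02, -3.90720463e+01,
       -6.13524229e-02,  3.65393038e-02,  2.33804758e-05]), 'ee_pos': array([ 0.17249564, -0.6003206 ,  0.18452944]), 'eef_rot': array([ 9.90227519e-01,  1.39459841e-01, -1.22144794e-04, -6.30794590e-04]), 'ft_force': array([-0.33403037, -0.76484606, -0.50545563]), 'torque': array([-0.00555774, -0.02360411,  0.05793762]), 'grip_force': 0.0, 'width': 0.0868810093717106}
```

View pics/scene0.png

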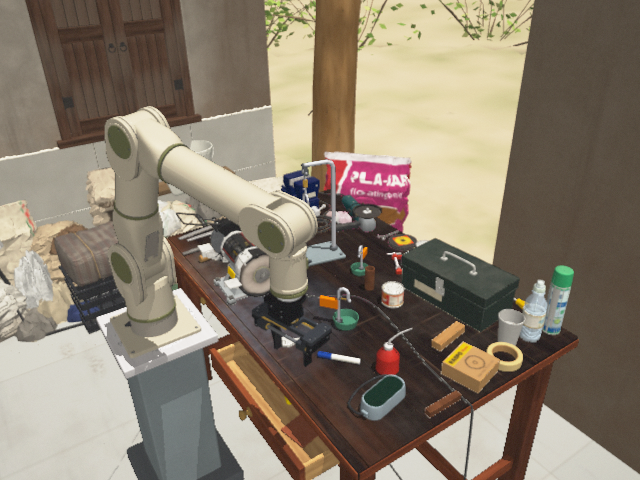

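View pics/top0.png

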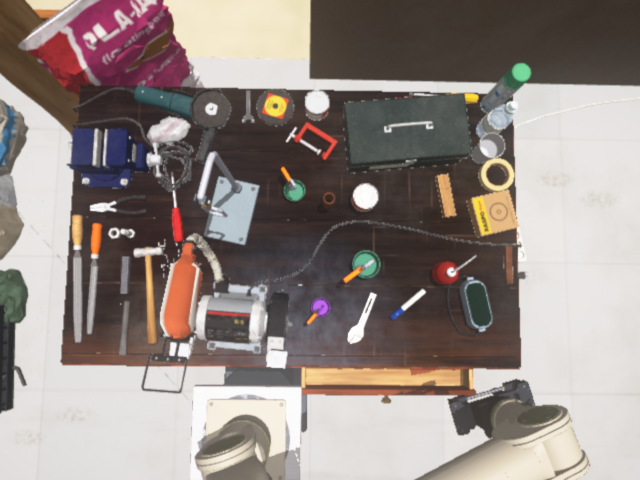

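Pan candidates in the top view are the larger green pan (367,265), the smaller green one (293,188) and the purple one (318,308). The description picks (367,265). I'll check it in a crop and measure it along with the stand.

Run:
```python
from h import *
t=dict(np.load("/tmp/top.npz")); s=dict(np.load("/tmp/scene.npz"))
a=cv2.resize(t["image"][130:330,180:440],None,fx=2,fy=2,interpolation=cv2.INTER_CUBIC)[:, :, ::-1]
b=cv2.resize(s["image"][150:340,260:390],None,fx=2,fy=2,interpolation=cv2.INTER_CUBIC)[:, :, ::-1]
h=np.zeros((400,780,3),np.uint8); h[:400,:520]=a; h[:380,520:780]=b; cv2.imwrite("pics/crop1.png",h)
for n,c in(("top",t),("scene",s)):
    P=cloud(c); hsv=cv2.cvtColor(c["image"],cv2.COLOR_RGB2HSV)
    for name,lo,hi in(("green",(65,90,50),(90,255,255)),("orange",(5,180,150),(18,255,255)),("brass",(18,90,80),(30,255,255)),("red",(0,180,100),(4,255,255))):
        m=cv2.inRange(hsv,lo,hi); k,l,st,ce=cv2.connectedComponentsWithStats(m)
        for i in range(1,k):
            if st[i,4]>25:
                q=P[(l==i)&(c["z_map"]>0)]
                if len(q) and -.1<np.median(q[:,2])<.45: print(n,name,ce[i].round(),st[i,4],np.median(q,0).round(3),np.percentile(q,3,0).round(3),np.percentile(q,97,0).round(3))
```

```text
top green [517.  75.] 472 [ 1.022 -0.737  0.222] [ 1.001 -1.101 -0.549] [ 1.456 -0.716  0.228]
top green [294. 193.] 213 [ 0.733 -0.132  0.004] [ 0.714 -0.156 -0.002] [ 0.759 -0.1    0.023]
top green [361. 258.] 218 [ 0.535 -0.336  0.005] [ 0.511 -0.367 -0.002] [ 0.555 -0.309  0.029]
top green [369. 271.] 144 [ 0.496 -0.363  0.005] [ 0.48  -0.381 -0.001] [ 0.52  -0.335  0.026]
top orange [285. 173.] 51 [ 0.782 -0.103  0.068] [ 0.758 -0.112 -0.005] [ 0.815 -0.091  0.073]
top orange [ 96. 237.] 269 [0.585 0.459 0.024] [0.544 0.449 0.012] [0.625 0.473 0.031]
top orange [352. 275.] 69 [ 0.48  -0.3    0.089] [ 0.462 -0.323  0.002] [ 0.5   -0.277  0.094]
top orange [311. 318.] 40 [ 0.356 -0.185  0.059] [ 0.342 -0.197  0.052] [ 0.367 -0.174  0.063]
top brass [471.  98.] 142 [ 1.04  -0.68   0.024] [ 1.027e+00 -7.080e-01 -1.000e-03] [ 1.067 -0.657  0.034]
top brass [275. 106.] 342 [ 1.006 -0.066  0.016] [ 0.977 -0.094  0.01 ] [ 1.037 -0.037  0.021]
top brass [486. 181.] 58 [ 0.77  -0.714  0.023] [ 0.747 -0.759  0.016] [ 0.827 -0.702  0.029]
top brass [482. 215.] 463 [ 0.666 -0.695  0.045] [ 0
[... 1778 characters left out ...]
2  ] [ 0.214 -0.455  0.324]
scene brass [307. 325.] 30 [ 0.2   -0.631  0.322] [ 0.195 -0.644  0.309] [ 0.205 -0.609  0.326]
scene brass [458. 354.] 341 [ 0.662 -0.697  0.047] [ 0.612 -0.72   0.042] [ 0.716 -0.672  0.052]
scene brass [507. 358.] 438 [ 0.787 -0.783  0.024] [ 0.749 -0.806  0.001] [ 0.841 -0.708  0.031]
scene brass [225. 347.] 34 [ 0.169 -0.166 -0.058] [ 0.141 -0.173 -0.599] [ 0.361  0.45  -0.054]
scene brass [244. 414.] 85 [ 0.094 -0.434 -0.079] [ 0.083 -0.442 -0.091] [ 0.114 -0.423 -0.069]
scene brass [313. 459.] 67 [ 0.166 -0.688 -0.059] [ 0.14  -0.694 -0.065] [ 0.192 -0.683 -0.055]
scene red [388. 362.] 507 [ 0.475 -0.605  0.049] [ 0.458 -0.621  0.008] [ 0.508 -0.575  0.074]
```

View pics/crop1.png

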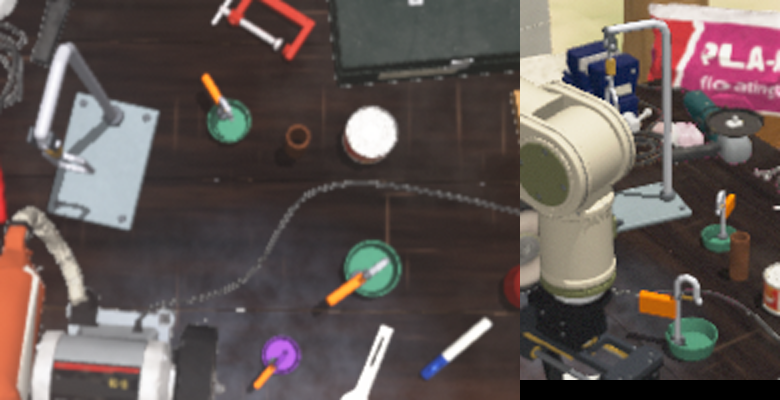

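Crop shows the wanted pan at (370,265) in the crop: larger, green, upright with orange tab; stand plate at (105,160). Now precise poses.

Run:
```python
from h import *
t=dict(np.load("/tmp/top.npz")); s=dict(np.load("/tmp/scene.npz"))
for n,c in(("top",t),("scene",s)):
    P=cloud(c); hsv=cv2.cvtColor(c["image"],cv2.COLOR_RGB2HSV)
    near=np.hypot(P[...,0]-.505,P[...,1]+.335)<.11
    m=cv2.inRange(hsv,(5,150,100),(22,255,255))>0
    q=P[m&near&(P[...,2]>.05)]; 
    top=q[q[:,2]>.084] if n=="top" else q
    (cx,cy),(w,h),a=cv2.minAreaRect(top[:,:2].astype(np.float32)*1000); print(n,"tab rect",cx,cy,w,h,a)
    vx,vy,x0,y0=cv2.fitLine(top[:,:2].astype(np.float32),cv2.DIST_HUBER,0,.001,.001).ravel(); print(" tab yaw",np.degrees(np.arctan2(vy,vx)),x0,y0,q[:,2].max())
    g=cv2.inRange(hsv,(65,90,30),(90,255,255))>0
    r=P[g&near&(P[...,2]>.02)]; print(" green rim",len(r),cv2.minEnclosingCircle(r[:,:2].astype(np.float32)), r[:,2].max())
    hk=P[near&(P[...,2]>.1)&(P[...,2]<.16)]; print(" hook",len(hk),hk.mean(0) if len(hk) else 0)
    pl=(P[...,2]>.006)&(P[...,2]<.018)&(abs(P[...,0]-.68)<.17)&(abs(P[...,1]-.07)<.15)&(hsv[...,2]>110)&(hsv[...,1]<80)
    k,l,st,ce=cv2.connectedComponentsWithStats(pl.astype(np.uint8)); i=1+st[1:,4].argmax()
    q=P[l==i]; print(" plate",len(q),cv2.minAreaRect(q[:,:2].astype(np.float32)*1000))
    for nm,z0,z1 in(("post",.05,.34),("arm",.375,.42),("low",.14,.34)):
        q=P[(abs(P[...,0]-.68)<.2)&(abs(P[...,1]-.07)<.12)&(P[...,2]>z0)&(P[...,2]<z1)]
        if n=="top" and len(q): print(nm,len(q),np.percentile(q,[2,50,98],0).round(3).tolist())
# obstacle heights
P=cloud(t)
for x in np.arange(.25,.8,.05): print(round(x,2),[round(float(np.nanmax(np.r_[-.1,P[...,2][(abs(P[...,0]-x)<.025)&(abs(P[...,1]-y)<.025)]])),2) for y in np.arange(.15,-.61,-.05)])
```

```text
top tab rect 480.60064697265625 -301.4745178222656 13.491909980773926 61.281497955322266 37.02573776245117
 tab yaw -52.513412 0.48052555 -0.3009187 0.09853331503597573
 green rim 66 ((0.5153241157531738, -0.3470521867275238), 0.0410529226064682) 0.03419954239441858
 hook 59 [ 0.50837292 -0.33820757  0.13045344]
 plate 2216 ((676.47998046875, 61.939369201660156), (130.328125, 191.24168395996094), 77.78176879882812)
post 1197 [[0.482, 0.04, 0.052], [0.547, 0.116, 0.229], [0.742, 0.151, 0.325]]
arm 402 [[0.629, 0.044, 0.38], [0.678, 0.059, 0.39], [0.739, 0.082, 0.396]]
low 910 [[0.482, 0.04, 0.15], [0.547, 0.12, 0.246], [0.742, 0.151, 0.328]]
scene tab rect 482.9975891113281 -316.9411315917969 24.347043991088867 82.16796875 31.422964096069336
 tab yaw -53.366302 0.47778526 -0.3078509 0.10069929130561062
 green rim 129 ((0.5152269601821899, -0.3529258072376251), 0.04607246071100235) 0.03522788108655872
 hook 89 [ 0.50732148 -0.3440737   0.12230676]
 plate 460 ((689.4201049804688, 54.92713165283203), (142.48602294921875, 155.6683349609375), 79.822509765625)
0.25 [0.25, 0.26, 0.02, 0.03, 
[... 377 characters left out ...]
 [0.33, 0.33, 0.07, 0.04, 0.03, 0.17, 1.41, 0.01, 0.09, 0.09, 0.03, 0.01, 0.01, 0.02, 0.07, 0.07]
0.5 [0.3, 0.3, 0.05, 0.01, 0.01, 0.01, 0.02, 0.01, 0.01, 0.13, 0.14, 0.03, 0.01, 0.01, 0.09, 0.15]
0.55 [0.24, 0.24, 0.02, 0.02, 0.01, 0.01, 0.01, 0.01, 0.01, 0.03, 0.1, 0.03, 0.01, 0.01, 0.01, 0.16]
0.6 [0.19, 0.18, 0.38, 0.02, 0.01, 0.01, 0.01, 0.01, 0.01, 0.01, 0.01, 0.01, 0.01, 0.01, 0.01, 0.01]
0.65 [0.02, 0.39, 0.4, 0.02, 0.01, 0.01, 0.01, 0.01, 0.01, 0.01, 0.01, 0.01, 0.01, 0.01, 0.01, 0.03]
0.7 [0.0, 0.02, 0.4, 0.02, 0.01, 0.03, 0.02, 0.09, 0.09, 0.06, 0.06, 0.06, 0.01, 0.01, 0.01, 0.03]
0.75 [0.01, 0.02, 0.39, 0.02, 0.01, 0.11, 0.11, 0.01, 0.01, 0.06, 0.06, 0.06, 0.01, 0.01, 0.03, 0.03]
```

Run:
```python
from h import *
t=dict(np.load("/tmp/top.npz")); P=cloud(t)
ys=np.arange(.24,-.13,-.02); print("y    ",[f"{y:.2f}" for y in ys])
for x in np.arange(.36,.76,.02): print(f"{x:.2f}",[int(100*np.max(np.r_[-.01,P[...,2][(abs(P[...,0]-x)<.01)&(abs(P[...,1]-y)<.01)&(P[...,2]<.8)]])) for y in ys])
cv2.imwrite("pics/crop2.png",np.hstack([cv2.resize(t["image"][170:370,130:310],(720,800)[::1]if 0 else (500,556))[:,:,::-1]]))
```

```text
y     ['0.24', '0.22', '0.20', '0.18', '0.16', '0.14', '0.12', '0.10', '0.08', '0.06', '0.04', '0.02', '0.00', '-0.02', '-0.04', '-0.06', '-0.08', '-0.10', '-0.12']
0.36 [-1, -1, -1, -1, 36, 36, 36, 35, 19, 19, 19, 19, 19, 19, 19, 19, 21, 21, 21]
0.38 [-1, -1, -1, -1, 36, 36, 36, 35, 19, 19, 19, 18, 18, 18, 18, 19, 21, 21, 20]
0.40 [-1, -1, -1, -1, 35, 35, 35, 34, 17, 17, 17, 17, 17, 17, 16, 15, 20, 20, 19]
0.42 [-1, -1, -1, -1, 34, 34, 33, 32, 14, 13, 5, 4, 4, 4, 2, 0, 19, 18, 18]
0.44 [-1, -1, -1, -1, 33, 33, 32, 31, 26, 5, 2, 2, 4, 3, 2, 1, 0, 0, 0]
0.46 [0, -1, -1, -1, 31, 31, 31, 30, 7, 6, 0, 0, 0, 3, 2, 1, 1, 0, 0]
0.48 [0, -1, -1, -1, 30, 30, 30, 28, 7, 5, 0, 0, 0, 0, 0, 0, 0, 1, 1]
0.50 [0, -1, -1, -1, 29, 29, 28, 27, 5, 0, 0, 0, 0, 0, 0, 0, 0, 0, 0]
0.52 [0, 0, -1, -1, 0, 26, 25, 5, 0, 0, 0, 0, 0, 0, 0, 0, 0, 0, 0]
0.54 [0, 0, -1, 0, 21, 23, 24, 8, 0, 0, 0, 0, 0, 0, 0, 0, 0, 0, 0]
0.56 [0, 0, 0, -1, 21, 22, 22, 6, 0, 0, 0, 0, 0, 0, 0, 0, 0, 0, 0]
0.58 [2, 3, 3, -1, -1, 20, 20, 1, 1, 1, 1, 1, 0, 0, 0, 0, 0, 0, 0]
0.60 [2, 3, 2, 0, 1, 1, 2, 1, 1, 1, 1, 1, 0, 0, 0, 0, 0, 0, 0]
0.62 [2, 3, 2, 0, 0, 1, 1, 1, 39, 38, 26, 2, 1, 0, 0, 0, 0, 0, 0]
0.64 [3, 3, 0, 0, 0, 1, 1, 26, 39, 39, 26, 1, 1, 0, 0, 0, 0, 0, 0]
0.66 [2, 3, 0, 0, 0, 1, 1, 1, 39, 39, 1, 1, 1, 0, 0, 0, 0, 0, 0]
0.68 [2, 2, 0, 0, 0, 0, 2, 1, 1, 39, 1, 1, 1, 1, 0, 0, 0, 0, 0]
0.70 [2, 2, 0, 0, 0, -1, 1, 1, 1, 39, 39, 1, 1, 0, 0, 0, 0, 0, 2]
0.72 [2, 0, 0, 0, 0, 0, 1, 2, 1, 39, 39, 1, 1, 1, 0, 0, 0, 2, 1]
0.74 [3, 3, 0, 0, 0, 0, 1, 1, 1, 39, 38, 1, 2, 1, 0, 0, 0, 3, 11]
```

View pics/crop2.png

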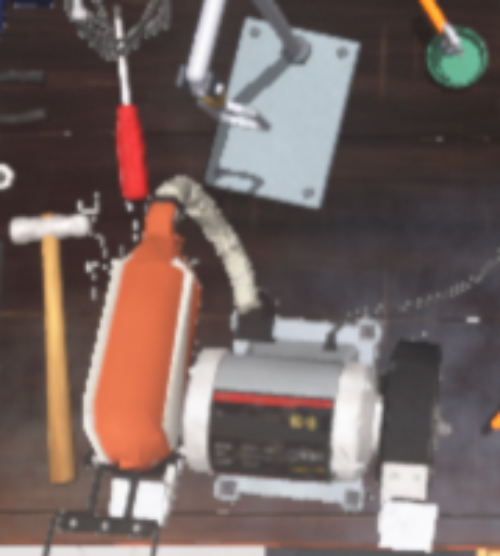

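Run:
```python
from h import *
t=dict(np.load("/tmp/top.npz")); P=cloud(t).reshape(-1,3)
P=P[(P[:,2]<.6)&(P[:,0]>.4)&(P[:,0]<.7)&(P[:,1]>-.1)&(P[:,1]<.26)]
O=np.array([.637,.0705]); sx=np.array([np.cos(-.213),np.sin(-.213)])
P=P[~((np.hypot(*(P[:,:2]-O).T)<.05)|(abs((P[:,:2]-O)@[-sx[1],sx[0]])<.03)&((P[:,:2]-O)@sx>-.03))]
for zb in(.165,.18,.2,.215):
  for push in(0,.03,.05):
    r=[]
    for th in range(-50,61,10):
        a=np.radians(th); d=np.array([np.cos(a),np.sin(a)]); g=O+push*sx-.068*d
        q=P[P[:,2]>zb]; u=(q[:,:2]-g)@d; v=(q[:,:2]-g)@[-d[1],d[0]]
        k=np.maximum(abs(u)-.0375,abs(v)-.095); r.append(int(1000*k.min()))
    print(zb,push,r)
```

```text
0.165 0 [-26, -26, -29, -34, -37, -37, -33, -22, -11, -3, 5, 17]
0.165 0.03 [-3, 0, 0, -4, -11, -21, -22, -9, 0, 7, 14, 27]
0.165 0.05 [12, 17, 18, 15, 8, -1, -11, 1, 13, 23, 28, 30]
0.18 0 [-24, -23, -26, -31, -37, -37, -33, -22, -11, -3, 5, 17]
0.18 0.03 [0, 2, 1, -2, -9, -19, -21, -9, 2, 9, 15, 27]
0.18 0.05 [14, 20, 20, 17, 10, 0, -10, 1, 15, 25, 30, 33]
0.2 0 [-19, -17, -19, -24, -31, -36, -32, -21, -11, -3, 5, 17]
0.2 0.03 [4, 8, 8, 5, -1, -11, -18, -5, 6, 14, 19, 27]
0.2 0.05 [20, 26, 27, 25, 18, 7, -5, 5, 20, 30, 36, 38]
0.215 0 [-15, -12, -12, -15, -20, -28, -32, -20, -11, -2, 6, 17]
0.215 0.03 [7, 13, 15, 14, 9, 0, -11, -4, 8, 18, 24, 28]
0.215 0.05 [23, 31, 34, 34, 29, 19, 5, 5, 22, 34, 41, 45]
```

>>> step_arm(delta_pos=[[0.7,0.74,0.2],[0.7,0.74,0.2],[0.7,0.74,0.2],[0.7,0.74,0.2],[0.7,0.74,0.2],[0.7,0.74,0],[0.7,0.74,0],[0.7,0.74,0],[0.7,0.74,0],[0.7,0.74,0],[0.7,0.74,0],[0.7,0.74,0]], turn=[0.95,0.95,0.95,0.95,0.95,0.95,0.95,0.95,0.95,0.95,0.95,0.95], grip=0)

```text
time: 1.3
ee_pos: [0.383, -0.3778, 0.21]
eef_rot: [0.678, 0.735, 0.0, -0.0]
ft_force: [-0.0, -1.5, 0.0]
width: 0.0873
grip_force: 0.0
```

>>> step_arm(delta_pos=[[0.7,0.74,0],[0.7,0.74,0],[0.7,0.74,0],[0.7,0.74,0],[0.66,0.74,0],[0,0,0],[0,0,0]], turn=[0.95,0.95,0.95,0.95,1.0,0,0])

```text
time: 2.0
ee_pos: [0.469, -0.2861, 0.2099]
eef_rot: [0.443, 0.896, -0.0, -0.0]
ft_force: [0.2, -0.2, 0.1]
width: 0.0869
grip_force: 0.0
```

```bash
cat >> h.py <<'E'
from scipy.spatial.transform import Rotation as Rn
def st():
    s=read_state(); R=Rn.from_quat(s["eef_rot"]).as_matrix()
    print("t",s["time"],"tcp",s["ee_pos"].round(4),"xyaw",np.degrees(np.arctan2(R[1,0],R[0,0])).round(2),"tilt",R[:2,2].round(3),"F",s["ft_force"].round(2),"T",s["torque"].round(2),"w",round(s["width"],4),"g",round(s["grip_force"],2),"q",s["joint_positions"].round(2)); return s
E
python3 - <<'E'
from h import *
st(); c=camera("wrist"); np.savez("/tmp/w.npz",**c)
P=cloud(c); hsv=cv2.cvtColor(c["image"],cv2.COLOR_RGB2HSV)
m=(cv2.inRange(hsv,(5,150,100),(22,255,255))>0)&(np.hypot(P[...,0]-.48,P[...,1]+.3)<.06)
for lo in(.084,):
    q=P[m&(P[...,2]>lo)]; print(len(q),cv2.minAreaRect(q[:,:2].astype(np.float32)*1000),q[:,2].max(),q[:,2].mean())
s=camera("scene"); np.savez("/tmp/scene.npz",**s)
h=np.hstack([cv2.resize(c["image"],(400,300)),cv2.resize(s["image"][140:260,260:380],(400,400))[:300]])
cv2.imwrite("pics/w1.png",h[...,::-1])
E
```

```text
t 2.0 tcp [ 0.469  -0.2861  0.2099] xyaw 127.39 tilt [-0.001  0.   ] F [ 0.21 -0.21  0.09] T [-0.03 -0.12 -0.04] w 0.0869 g 0.0 q [ 0.93  0.19 -0.53  1.6   0.1   1.37  1.04]
289 ((478.2063293457031, -293.2333068847656), (28.764453887939453, 83.15087127685547), 20.58936882019043) 0.34569358702485925 0.1098088065754901
```

View pics/w1.png

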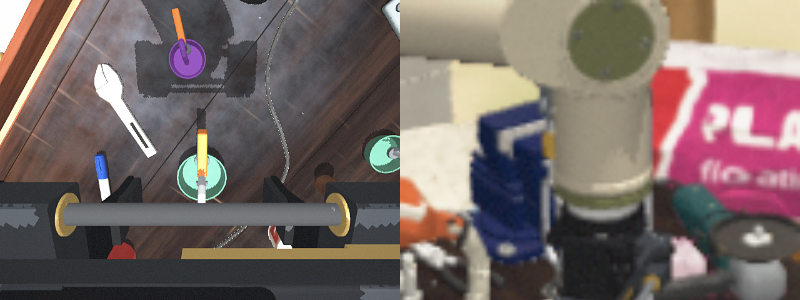

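Wrist view: tab is centred between the fingers (200,150) and aligned. Descend and grip.

>>> step_arm(delta_pos=[[0,0,-0.8],[0,0,-0.8],[0,0,-0.8],[0,0,-0.8],[0,0,-0.8],[0,0,-0.8],[0,0,-0.8],[0,0,-0.4],[0,0,-0.1],[0,0,0]], turn=[0,0,0,0,0,0,0,0,0,0])

```text
time: 3.1
ee_pos: [0.4691, -0.2866, 0.0581]
eef_rot: [0.443, 0.896, 0.0, 0.0]
ft_force: [0.2, -0.1, 0.5]
width: 0.0872
grip_force: 0.0
```

>>> step_arm(delta_pos=[[0,0,0],[0,0,0],[0,0,0],[0,0,0],[0,0,0],[0,0,0],[0,0,0],[0,0,0],[0,0,0],[0,0,0]], turn=[0,0,0,0,0,0,0,0,0,0], grip=1, newtons=60)

```text
time: 4.1
ee_pos: [0.4691, -0.2862, 0.0578]
eef_rot: [0.443, 0.897, 0.0, -0.0]
ft_force: [-0.1, -0.2, 0.2]
width: 0.0151
grip_force: 0.0
```

>>> step_arm(delta_pos=[[0,0,0.3],[0,0,0.5],[0,0,0.8],[0,0,0.8],[0,0,0.8],[0,0,0.8],[0,0,0],[0,0,0]], turn=[0,0,0,0,0,0,0,0])

```text
time: 4.9
ee_pos: [0.4694, -0.2863, 0.1586]
eef_rot: [0.443, 0.897, -0.0, 0.001]
ft_force: [-0.1, 0.7, 0.3]
width: 0.0001
grip_force: 0.0
```

Run:
```python
from h import *
st(); c=camera("scene"); np.savez("/tmp/scene.npz",**c)
P=cloud(c); hsv=cv2.cvtColor(c["image"],cv2.COLOR_RGB2HSV)
cv2.imwrite("pics/s2.png",cv2.resize(c["image"][140:360,220:420],None,fx=2.7,fy=2.7)[...,::-1])
```

```text
t 4.9 tcp [ 0.4694 -0.2863  0.1586] xyaw 127.42 tilt [ 0.001 -0.001] F [-0.13  0.7   0.28] T [-0.01 -0.13  0.05] w 0.0001 g 0.0 q [ 0.93  0.23 -0.53  1.68  0.12  1.27  1.03]
```

View pics/s2.png

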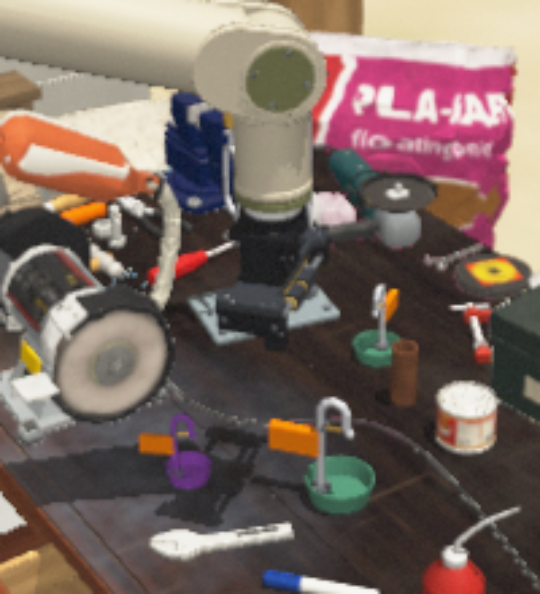

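The fingers closed only to 15 mm before the lift, so the grasp missed. The pan hasn't moved: its tab is still at scene pixel (328,302). Retry and wait longer.

>>> step_arm(delta_pos=[[0,0,0],[0,0,0],[0,0,0],[0,0,0],[0,0,0],[0,0,0],[0,0,0],[0,0,0],[0,0,0],[0,0,0],[0,0,0]], turn=[0,0,0,0,0,0,0,0,0,0,0], grip=0)

```text
time: 6.05
ee_pos: [0.4691, -0.2862, 0.1578]
eef_rot: [0.443, 0.897, 0.0, 0.0]
ft_force: [-0.1, -0.3, 0.0]
width: 0.0801
grip_force: 0.0
```

>>> step_arm(delta_pos=[[0,0,-0.8],[0,0,-0.8],[0,0,-0.8],[0,0,-0.8],[0,0,-0.6],[0,0,-0.3],[0,0,0],[0,0,0]], turn=[0,0,0,0,0,0,0,0])

```text
time: 6.85
ee_pos: [0.4696, -0.2864, 0.056]
eef_rot: [0.443, 0.897, 0.0, 0.0]
ft_force: [0.4, 1.5, -0.4]
width: 0.0868
grip_force: 0.0
```

>>> step_arm(delta_pos=[[0,0,0],[0,0,0],[0,0,0],[0,0,0],[0,0,0],[0,0,0],[0,0,0],[0,0,0],[0,0,0],[0,0,0],[0,0,0],[0,0,0]], turn=[0,0,0,0,0,0,0,0,0,0,0,0], grip=1, newtons=60)

```text
time: 8.05
ee_pos: [0.4691, -0.2862, 0.0553]
eef_rot: [0.443, 0.897, 0.0, 0.0]
ft_force: [1.2, -0.1, 0.4]
width: 0.0027
grip_force: 0.0
```

>>> step_arm(delta_pos=[[0,0,0],[0,0,0],[0,0,0]], turn=[0,0,0])

```text
time: 8.35
ee_pos: [0.4691, -0.2862, 0.0553]
eef_rot: [0.443, 0.897, 0.0, 0.0]
ft_force: [0.2, 0.6, 0.4]
width: 0.0002
grip_force: 0.0
```

The fingers shut beside the tab. I'll check the TCP against the cameras.

Run:
```python
from h import *
s=st(); R=Rn.from_quat(s["eef_rot"]).as_matrix(); out=[]
for n in("scene","top"):
    c=camera(n); im=c["image"].copy()
    def pr(p):
        q=c["view"]@np.r_[p,1]; K=c["mtx"]; return (K[0,0]*q[0]/-q[2]+K[0,2], K[1,1]*-q[1]/-q[2]+K[1,2])
    u=pr(s["ee_pos"]); print(n,u,pr(s["ee_pos"]-.07*R[:,2]))
    cv2.drawMarker(im,(int(u[0]),int(u[1])),(255,0,255),0,6,1)
    x,y=int(u[0]),int(u[1]); out.append(cv2.resize(im[max(y-75,0):y+75,x-65:x+65],(390,450)))
cv2.imwrite("pics/s3.png",np.hstack(out)[...,::-1])
```

```text
t 8.35 tcp [ 0.4691 -0.2862  0.0553] xyaw 127.42 tilt [0. 0.] F [0.23 0.57 0.36] T [-0.03 -0.13  0.01] w 0.0002 g 0.0 q [ 0.91  0.33 -0.52  1.79  0.18  1.07  0.98]
scene (np.float64(322.90978081477306), np.float64(304.91646202797085)) (np.float64(322.553561675195), np.float64(287.13044766061546))
top (np.float64(346.0111250335917), np.float64(278.9612209725956)) (np.float64(348.1366182543949), np.float64(278.2837671562179))
```

View pics/s3.png

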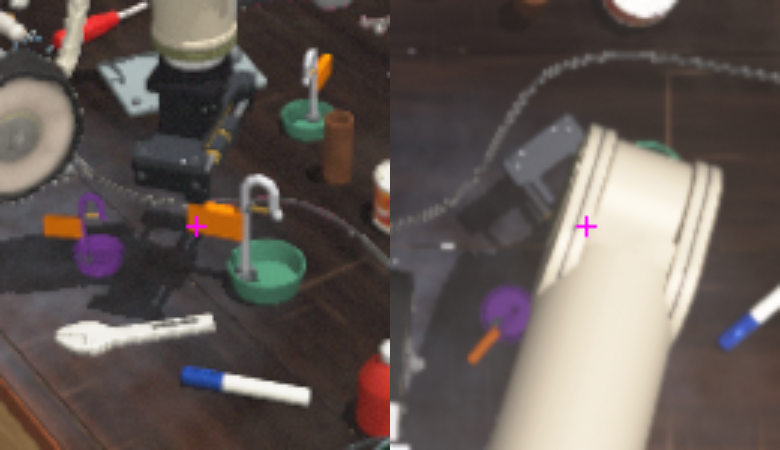

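Run:
```python
from h import *
s=st(); R=Rn.from_quat(s["eef_rot"]).as_matrix()
w=camera("wrist"); c=camera("scene"); np.savez("/tmp/w.npz",**w); np.savez("/tmp/scene.npz",**c)
print("cam in tool",R.T@(np.linalg.inv(w["view"])[:3,3]-s["ee_pos"]), "look",R.T@(-np.linalg.inv(w["view"])[:3,2]))
for n,k in(("scene",c),("wrist",w)):
    P=cloud(k); q=(P-s["ee_pos"])@R; hsv=cv2.cvtColor(k["image"],cv2.COLOR_RGB2HSV)
    m=(abs(q).max(-1)<.15)&(hsv[...,1]<90)&(P[...,2]>.03)&(k["z_map"]>0)
    for z0 in np.arange(-.14,.02,.01):
        a=q[m&(q[...,2]>=z0)&(q[...,2]<z0+.01)]
        if len(a)>3: print(n,round(z0,2),len(a),np.percentile(a,[3,50,97],0)[:,:2].round(3).tolist())
    o=(cv2.inRange(hsv,(5,150,100),(22,255,255))>0)&(np.hypot(P[...,0]-.48,P[...,1]+.3)<.07)&(P[...,2]>.04)
    a=q[o]; print(n,"tab in tool",len(a),np.percentile(a,[3,50,97],0).round(3).tolist() if len(a) else "")
cv2.imwrite("pics/w3.png",np.hstack([cv2.resize(w["image"],(480,360)),cv2.resize(c["image"][230:350,270:370],(300,360))])[...,::-1])
```

```text
t 8.45 tcp [ 0.4691 -0.2862  0.0553] xyaw 127.42 tilt [0. 0.] F [ 0.31 -0.32 -0.51] T [ 0.03 -0.14  0.02] w 0.0006 g 0.0 q [ 0.91  0.33 -0.52  1.79  0.18  1.07  0.98]
cam in tool [ 0.07446951  0.00065615 -0.20050716] look [-2.71263324e-01 -6.17606607e-04  9.62504975e-01]
scene -0.14 119 [[-0.038, -0.096], [-0.026, -0.025], [0.03, 0.08]]
scene -0.13 115 [[-0.038, -0.093], [-0.027, -0.048], [0.032, 0.08]]
scene -0.12 84 [[-0.038, -0.09], [-0.018, -0.085], [0.032, 0.081]]
scene -0.11 7 [[-0.027, -0.087], [0.002, -0.083], [0.026, 0.053]]
scene -0.09 20 [[-0.082, -0.014], [-0.069, -0.005], [-0.057, 0.002]]
scene -0.08 21 [[-0.089, -0.009], [-0.074, -0.004], [-0.035, 0.003]]
scene -0.07 22 [[-0.089, -0.009], [-0.058, -0.004], [-0.009, 0.007]]
scene -0.06 23 [[-0.089, -0.015], [-0.056, -0.003], [-0.004, 0.002]]
scene -0.05 39 [[-0.092, -0.012], [-0.052, -0.006], [0.009, 0.008]]
scene -0.04 10 [[-0.092, -0.015], [-0.056, -0.005], [0.064, -0.002]]
scene -0.03 8 [[-0.058, -0.007], [-0.056, -0.002], [-0.052, 0.004]]
scene -0.02 12 [[-0.058, -0.035], [-0.054, -0.005], [0.122, -0.001]]
scene -0.0
[... 534 characters left out ...]
-0.004], [0.035, 0.08]]
wrist -0.1 110 [[-0.005, -0.004], [0.001, -0.004], [0.007, 0.006]]
wrist -0.09 870 [[-0.009, -0.004], [-0.003, 0.0], [0.002, 0.005]]
wrist -0.08 226 [[0.009, -0.005], [0.01, 0.001], [0.012, 0.006]]
wrist -0.07 444 [[0.008, -0.006], [0.01, -0.0], [0.012, 0.007]]
wrist -0.06 386 [[0.01, -0.007], [0.01, -0.0], [0.012, 0.008]]
wrist -0.05 349 [[0.01, -0.008], [0.01, -0.0], [0.012, 0.009]]
wrist -0.04 97 [[-0.05, -0.02], [-0.048, 0.001], [0.113, 0.009]]
wrist -0.02 92 [[0.12, -0.023], [0.122, -0.021], [0.125, -0.02]]
wrist -0.01 4 [[0.12, -0.024], [0.121, -0.023], [0.123, -0.021]]
wrist tab in tool 690 [[-0.004, -0.006, -0.039], [0.01, 0.0, -0.024], [0.011, 0.007, -0.005]]
```

View pics/w3.png

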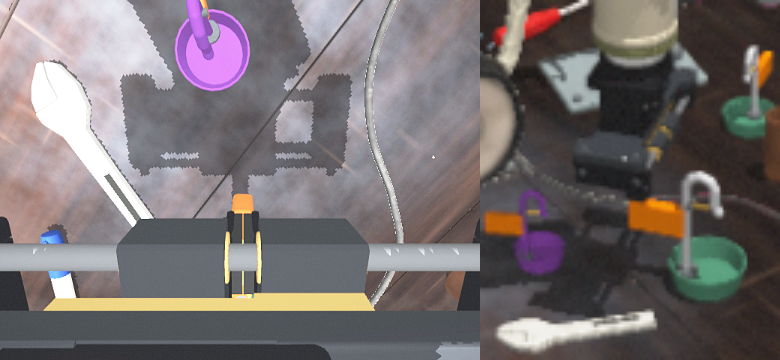

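>>> step_arm(delta_pos=[[0,0,0],[0,0,0],[0,0,0],[0,0,0],[0,0,0],[0,0,0],[0,0,0],[0,0,0],[0,0,0],[0,0,0],[0,0,0],[0,0,0]], turn=[0,0,0,0,0,0,0,0,0,0,0,0], grip=0)

```text
time: 9.75
ee_pos: [0.4691, -0.2862, 0.0553]
eef_rot: [0.443, 0.897, 0.0, 0.0]
ft_force: [0.7, -0.0, 0.1]
width: 0.0844
grip_force: 0.0
```

Run:
```python
from h import *
s=st(); R=Rn.from_quat(s["eef_rot"]).as_matrix()
w=camera("wrist"); c=camera("scene")
for n,k in(("wrist",w),("scene",c)):
    P=cloud(k); q=(P-s["ee_pos"])@R; hsv=cv2.cvtColor(k["image"],cv2.COLOR_RGB2HSV)
    for sg in(1,-1):
        m=(sg*q[...,1]>.03)&(sg*q[...,1]<.075)&(abs(q[...,0])<.03)&(q[...,2]>-.12)&(P[...,2]>.02)&(k["z_map"]>0)
        a=q[m]; print(n,"finger",sg,len(a),np.percentile(a,[0,2,50,98,100],0).round(3).tolist() if len(a) else "")
    m=(abs(q[...,1])<.015)&(q[...,0]>-.09)&(q[...,0]<.03)&(q[...,2]>-.06)&(P[...,2]>.04)&(cv2.inRange(hsv,(5,120,60),(24,255,255))>0)
    a=q[m]; print(n,"tab",len(a),np.percentile(a,[1,50,99],0).round(3).tolist() if len(a) else "")
np.savez("/tmp/w.npz",**w)
```

```text
t 9.75 tcp [ 0.4691 -0.2862  0.0553] xyaw 127.41 tilt [0. 0.] F [ 0.68 -0.05  0.06] T [ 0.01 -0.12  0.01] w 0.0844 g 0.0 q [ 0.91  0.33 -0.52  1.79  0.18  1.07  0.98]
wrist finger 1 4501 [[-0.011, 0.042, -0.12], [-0.008, 0.043, -0.119], [0.009, 0.047, -0.087], [0.02, 0.052, -0.04], [0.03, 0.056, -0.037]]
wrist finger -1 5341 [[-0.011, -0.054, -0.12], [-0.009, -0.051, -0.119], [0.007, -0.046, -0.092], [0.019, -0.041, -0.041], [0.03, -0.041, -0.038]]
wrist tab 1817 [[-0.049, -0.007, -0.037], [0.005, -0.0, -0.035], [0.011, 0.007, -0.004]]
scene finger 1 43 [[-0.02, 0.037, -0.117], [-0.017, 0.039, -0.117], [-0.008, 0.045, -0.08], [0.003, 0.053, -0.039], [0.003, 0.054, -0.035]]
scene finger -1 85 [[-0.012, -0.063, -0.09], [-0.012, -0.061, -0.088], [-0.001, -0.053, -0.06], [0.011, -0.045, -0.041], [0.014, -0.043, -0.04]]
scene tab 182 [[-0.073, -0.014, -0.045], [-0.025, -0.006, -0.025], [0.005, 0.005, -0.002]]
```

Both cameras put the real fingertips 40 mm above the reported TCP, so I'll allow for that offset from here on. Going 39 mm lower and gripping.

>>> step_arm(delta_pos=[[0,0,-0.4],[0,0,-0.4],[0,0,-0.4],[0,0,-0.3],[0,0,-0.05],[0,0,0]], turn=[0,0,0,0,0,0])

```text
time: 10.45
ee_pos: [0.469, -0.286, 0.0162]
eef_rot: [0.443, 0.897, 0.0, -0.0]
ft_force: [-0.1, 0.4, 1.2]
width: 0.0869
grip_force: 0.0
```

>>> step_arm(delta_pos=[[0,0,0],[0,0,0],[0,0,0],[0,0,0],[0,0,0],[0,0,0],[0,0,0],[0,0,0],[0,0,0],[0,0,0],[0,0,0],[0,0,0]], turn=[0,0,0,0,0,0,0,0,0,0,0,0], grip=1, newtons=60)

```text
time: 11.65
ee_pos: [0.4692, -0.2862, 0.0165]
eef_rot: [0.443, 0.897, 0.0, 0.0]
ft_force: [0.5, 0.0, 0.2]
width: 0.0134
grip_force: 60.0
```

Gripped at 60 N with 13.4 mm opening. Lifting and moving to a start point beside the ring, lined up with the stand (yaw -12°).

>>> step_arm(delta_pos=[[0,0,0.3],[0,0,0.6],[0,0,0.8],[0,0,0.8],[0,0,0.8],[0,0,0.7],[0,0,0.32],[0,0,0]], turn=[0,0,0,0,0,0,0,0])

```text
time: 12.45
ee_pos: [0.4699, -0.2866, 0.1262]
eef_rot: [0.443, 0.897, -0.0, 0.001]
ft_force: [0.1, -0.4, -1.7]
width: 0.0139
grip_force: 60.0
```

>>> step_arm(delta_pos=[[0.2,0.5,0],[0.2,0.9,0],[0.2,0.94,0],[0.2,0.95,0],[0.2,0.95,0],[0.2,0.95,0],[0.2,0.95,0],[0.2,0.95,0],[0.2,0.95,0],[0.2,0.9,0],[0.2,0.8,0],[0.16,0.5,0]], turn=[0.49,0.49,0.49,0.49,0.49,0.49,0.49,0.49,0.49,0.49,0.5,0.5])

```text
time: 13.65
ee_pos: [0.5286, -0.0278, 0.1246]
eef_rot: [0.101, 0.995, 0.0, 0.0]
ft_force: [0.1, -0.6, -1.6]
width: 0.0132
grip_force: 60.0
```

Run:
```python
from h import *
s=st(); R=Rn.from_quat(s["eef_rot"]).as_matrix(); A=s["ee_pos"]+[0,0,.04]
out=[]
for n in("scene","top"):
    c=camera(n); np.savez(f"/tmp/{n}2.npz",**c); P=cloud(c); q=(P-A)@R; hsv=cv2.cvtColor(c["image"],cv2.COLOR_RGB2HSV)
    g=(cv2.inRange(hsv,(65,90,30),(90,255,255))>0)&(np.linalg.norm(P-(A+R@[-.08,0,.02]),axis=-1)<.1)
    o=(cv2.inRange(hsv,(5,150,100),(22,255,255))>0)&(np.linalg.norm(q,axis=-1)<.09)
    for nm,m in(("green",g),("tab",o)):
        a=q[m]; print(n,nm,len(a),np.percentile(a,[2,50,98],0).round(3).tolist() if len(a) else "")
    b=c["image"][140:290,240:370] if n=="scene" else c["image"][150:300,150:280]
    out.append(cv2.resize(b,(390,450)))
cv2.imwrite("pics/s4.png",np.hstack(out)[...,::-1])
```

```text
t 13.65 tcp [ 0.5286 -0.0278  0.1246] xyaw 168.36 tilt [0.    0.001] F [ 0.08 -0.56 -1.61] T [ 0.16 -0.05 -0.03] w 0.0132 g 59.96 q [ 0.66  0.25 -0.79  1.76  0.19  1.21  1.19]
scene green 240 [[-0.114, -0.044, 0.024], [-0.083, 0.007, 0.04], [-0.038, 0.038, 0.054]]
scene tab 58 [[-0.052, -0.017, -0.027], [-0.03, -0.007, -0.012], [0.011, 0.002, -0.001]]
top green 202 [[-0.11, -0.03, 0.031], [-0.085, -0.011, 0.052], [-0.062, 0.008, 0.057]]
top tab 0
```

View pics/s4.png

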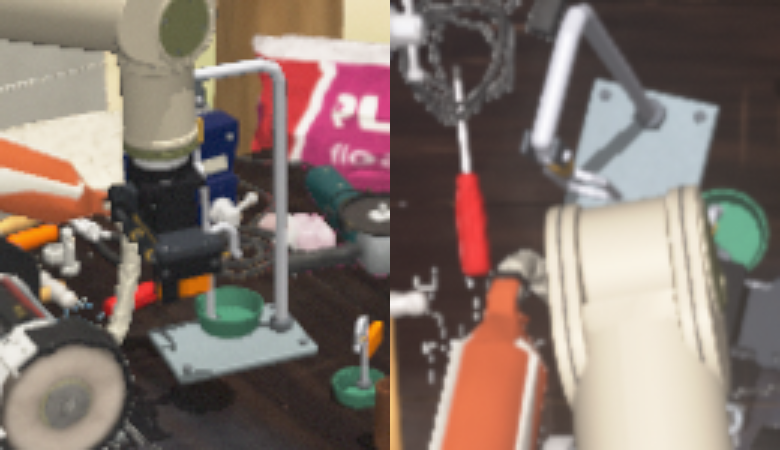

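Pan is held upright at crop (230,310), and the stand is clear ahead. Checking how far the wrist reaches forward, relative to the clevis.

Run:
```python
from h import *
s=st(); R=Rn.from_quat(s["eef_rot"]).as_matrix(); A=s["ee_pos"]+[0,0,.04]
for n in("scene","top"):
    c=np.load(f"/tmp/{n}2.npz"); P=cloud(c); q=(P-A)@R
    for z0 in np.arange(-.5,-.06,.03):
        m=(abs(q[...,1])<.12)&(abs(q[...,0])<.12)&(q[...,2]>=z0)&(q[...,2]<z0+.03)
        a=q[m]
        if len(a)>5: print(n,"abovetip",round(-z0-.015,3),len(a),"x",np.percentile(a[:,0],[1,50,99]).round(3),"y",np.percentile(a[:,1],[1,99]).round(3))
    # clevis in stand frame
    O=np.array([.637,.0705]); sx=np.array([np.cos(-.213),np.sin(-.213)]); sy=[-sx[1],sx[0]]
    X=(P[...,:2]-O)@sx; Y=(P[...,:2]-O)@sy
    for z0 in np.arange(.16,.42,.02):
        m=(abs(X)<.06)&(abs(Y)<.04)&(P[...,2]>=z0)&(P[...,2]<z0+.02)
        if m.sum()>2: print(n,"z",round(z0,2),m.sum(),"X",np.percentile(X[m],[2,50,98]).round(3),"Y",np.percentile(Y[m],[2,98]).round(3))
```

```text
t 13.75 tcp [ 0.5286 -0.028   0.1245] xyaw 168.31 tilt [0.    0.001] F [ 0.04 -0.32 -0.81] T [ 0.13 -0.01 -0.02] w 0.0136 g 59.96 q [ 0.66  0.25 -0.79  1.76  0.19  1.21  1.19]
scene abovetip 0.455 29 x [0.096 0.111 0.12 ] y [-0.081 -0.044]
scene abovetip 0.425 274 x [0.014 0.079 0.119] y [-0.097  0.022]
scene abovetip 0.395 448 x [-0.044  0.039  0.119] y [-0.098  0.039]
scene abovetip 0.365 416 x [-0.059  0.025  0.119] y [-0.088 -0.025]
scene abovetip 0.335 273 x [-0.058  0.008  0.088] y [-0.074 -0.024]
scene abovetip 0.305 181 x [-0.048  0.01   0.044] y [-0.058  0.003]
scene abovetip 0.275 217 x [-0.033  0.015  0.042] y [-0.047  0.01 ]
scene abovetip 0.245 212 x [-0.117  0.011  0.043] y [-0.046  0.114]
scene abovetip 0.215 265 x [-0.117  0.003  0.043] y [-0.049  0.117]
scene abovetip 0.185 196 x [-0.094  0.006  0.038] y [-0.057  0.114]
scene abovetip 0.155 212 x [-0.09   0.004  0.118] y [-0.058  0.118]
scene abovetip 0.125 408 x [-0.085  0.021  0.118] y [-0.097  0.12 ]
scene abovetip 0.095 460 x [-0.085  0.028  0.116] y [-0.098  0.118]
scene abovetip 0.065 173 x [-0.09   0.008  0.11
[... 1370 characters left out ...]
2  0.118]
top abovetip 0.065 30 x [-0.087 -0.081  0.058] y [-0.056  0.11 ]
top z 0.16 32 X [-0.005 -0.002  0.002] Y [-0.013  0.015]
top z 0.18 16 X [-0.006 -0.004  0.001] Y [-0.028  0.022]
top z 0.2 13 X [-0.006 -0.003  0.001] Y [-0.028  0.025]
top z 0.22 10 X [-0.006 -0.004 -0.001] Y [-0.028  0.022]
top z 0.24 10 X [-0.005 -0.003 -0.001] Y [-0.028  0.025]
top z 0.26 42 X [-0.006 -0.003  0.002] Y [-0.025  0.022]
top z 0.3 14 X [-0.01  -0.005  0.005] Y [-0.009  0.001]
top z 0.32 11 X [-0.01  -0.008 -0.002] Y [-0.009  0.005]
top z 0.34 10 X [-0.01  -0.009  0.005] Y [-0.014  0.011]
top z 0.36 58 X [-0.011 -0.006  0.005] Y [-0.017  0.01 ]
top z 0.38 251 X [-0.008  0.021  0.058] Y [-0.013  0.011]
```

>>> step_arm(delta_pos=[[-0.4,0.08,0],[-0.4,0.09,0],[-0.37,0.08,0],[0.04,0.2,0],[0,0,0]], turn=[0,0,0,0,0])

```text
time: 14.25
ee_pos: [0.4999, -0.0187, 0.1249]
eef_rot: [0.105, 0.994, -0.0, 0.001]
ft_force: [-0.2, -0.3, -1.2]
width: 0.0133
grip_force: 60.0
```

>>> step_arm(delta_pos=[[0.03,0.14,0],[0.03,0.14,0],[0.03,0.14,0],[0,0,0]], turn=[0,0,0,0])

```text
time: 14.65
ee_pos: [0.5023, -0.0076, 0.1245]
eef_rot: [0.104, 0.995, 0.0, -0.0]
ft_force: [0.5, -0.7, -1.0]
width: 0.0135
grip_force: 60.0
```

Run:
```python
from h import *
st(); c=np.load("/tmp/top2.npz"); P=cloud(c)
O=np.array([.637,.0705]); sx=np.array([np.cos(-.213),np.sin(-.213)]); sy=[-sx[1],sx[0]]
X=(P[...,:2]-O)@sx; Y=(P[...,:2]-O)@sy; Z=P[...,2]
m=(abs(X)<.02)&(abs(Y)<.03)&(Z>.1)&(Z<.3)
for a in sorted(zip(Y[m].round(3),Z[m].round(3),X[m].round(3))): print(*a,end=" | ")
m=(abs(X+.16)<.08)&(Y>-.02)&(Y<.12)&(Z>.2)
print("\nbag Y min by X"); 
for x in np.arange(-.2,-.03,.02):
    k=m&(abs(X-x)<.01); print(round(x,2),k.sum(),Y[k].min().round(3) if k.any() else "",Z[k].max().round(3) if k.any() else "")
```

```text
t 14.65 tcp [ 0.5023 -0.0076  0.1245] xyaw 168.04 tilt [-0.     0.001] F [ 0.52 -0.69 -1.  ] T [ 0.11 -0.03  0.01] w 0.0135 g 59.96 q [ 0.67  0.19 -0.81  1.82  0.15  1.19  1.18]
-0.028 0.195 -0.004 | -0.028 0.198 -0.001 | -0.028 0.209 -0.003 | -0.028 0.215 -0.001 | -0.028 0.226 -0.003 | -0.028 0.243 -0.001 | -0.028 0.259 -0.001 | -0.027 0.226 -0.001 | -0.027 0.235 -0.003 | -0.027 0.247 -0.005 | -0.027 0.25 -0.003 | -0.026 0.199 -0.005 | -0.026 0.211 -0.004 | -0.026 0.23 -0.005 | -0.026 0.258 -0.004 | -0.026 0.258 -0.002 | -0.026 0.262 0.0 | -0.025 0.262 -0.005 | -0.025 0.267 -0.001 | -0.024 0.202 -0.006 | -0.024 0.218 -0.006 | -0.024 0.231 -0.005 | -0.024 0.245 -0.005 | -0.024 0.26 -0.003 | -0.022 0.26 -0.006 | -0.022 0.264 -0.004 | -0.021 0.261 -0.001 | -0.021 0.264 0.001 | -0.02 0.264 -0.004 | -0.02 0.269 -0.002 | -0.019 0.267 0.0 | -0.018 0.183 -0.004 | -0.018 0.269 -0.003 | -0.018 0.27 -0.001 | -0.016 0.26 -0.004 | -0.016 0.268 0.002 | -0.015 0.268 -0.003 | -0.015 0.27 -0.001 | -0.014 0.179 -0.004 | -0.014 0.27 0.001 | -0.013 0.175 -0.001 | -0.013 0.269 -0.004 | -0.013 0.272 -0.0
[... 1160 characters left out ...]
183 0.001 | 0.02 0.186 -0.002 | 0.02 0.197 -0.004 | 0.02 0.202 -0.002 | 0.02 0.202 0.0 | 0.02 0.213 -0.002 | 0.02 0.225 -0.004 | 0.02 0.235 -0.003 | 0.021 0.183 -0.005 | 0.021 0.188 0.0 | 0.021 0.206 -0.003 | 0.021 0.23 -0.005 | 0.021 0.261 -0.005 | 0.021 0.265 -0.003 | 0.022 0.189 -0.006 | 0.022 0.199 -0.005 | 0.022 0.21 0.001 | 0.022 0.22 -0.0 | 0.022 0.234 -0.006 | 0.022 0.24 -0.004 | 0.022 0.265 -0.001 | 0.023 0.211 -0.004 | 0.023 0.245 -0.005 | 0.025 0.261 -0.004 | 0.026 0.208 -0.005 | 0.026 0.259 -0.001 | 
bag Y min by X
-0.2 272 -0.02 0.328
-0.18 282 -0.019 0.313
-0.16 245 -0.014 0.303
-0.14 139 0.0 0.286
-0.12 99 0.016 0.249
-0.1 104 0.022 0.239
-0.08 32 0.033 0.222
-0.06 0  
-0.04 0
```

Bar top is at z≈0.1745 and the ring middle at stand X≈-2, Y≈-2 mm. Continuing the slow sideways move, watching force in case the dust bag is solid.

>>> step_arm(delta_pos=[[0.03,0.14,0],[0.03,0.14,0],[0.03,0.14,0]], turn=[0,0,0])

```text
time: 14.95
ee_pos: [0.5045, 0.0024, 0.1245]
eef_rot: [0.105, 0.995, 0.0, 0.0]
ft_force: [0.0, -0.4, -1.4]
width: 0.0134
grip_force: 60.0
```

```bash
python3 -c "
from h import *
st()"
```

```text
t 14.95 tcp [0.5045 0.0024 0.1245] xyaw 167.98 tilt [0. 0.] F [ 0.02 -0.37 -1.44] T [ 0.13 -0.05 -0.01] w 0.0134 g 59.96 q [ 0.65  0.19 -0.82  1.82  0.15  1.19  1.15]
```

>>> step_arm(delta_pos=[[0.03,0.14,0],[0.03,0.14,0],[0.03,0.14,0]], turn=[0,0,0])

```text
time: 15.25
ee_pos: [0.5067, 0.0129, 0.1245]
eef_rot: [0.105, 0.995, 0.0, -0.0]
ft_force: [0.1, -1.0, -1.1]
width: 0.0137
grip_force: 60.0
```

>>> step_arm(delta_pos=[[0.03,0.14,0],[0.03,0.14,0],[0.03,0.14,0]], turn=[0,0,0])

```text
time: 15.55
ee_pos: [0.5089, 0.0233, 0.1245]
eef_rot: [0.105, 0.995, 0.0, -0.0]
ft_force: [0.5, 0.5, -1.7]
width: 0.0131
grip_force: 60.0
```

>>> step_arm(delta_pos=[[0.03,0.14,0],[0.03,0.14,0],[0.03,0.14,0]], turn=[0,0,0])

```text
time: 15.85
ee_pos: [0.5112, 0.0338, 0.1245]
eef_rot: [0.105, 0.995, 0.0, 0.0]
ft_force: [-0.5, 0.2, -1.3]
width: 0.0138
grip_force: 60.0
```

```bash
python3 -c "
from h import *
s=st()
P=cloud(np.load('/tmp/top2.npz')).reshape(-1,3); R=Rn.from_quat(s['eef_rot']).as_matrix(); q=(P-(s['ee_pos']+[0,0,.04]))@R
# bag points from earlier image, in the present tool frame, inside the body box
m=(P[:,1]>.08)&(P[:,0]<.6)&(abs(q[:,0])<.0375)&(abs(q[:,1])<.095)&(q[:,2]<-.07)&(q[:,2]>-.19); print('bag pts inside body',m.sum(), q[m].min(0) if m.any() else '',q[m].max(0) if m.any() else '')"
```

```text
t 15.85 tcp [0.5112 0.0338 0.1245] xyaw 167.98 tilt [0. 0.] F [-0.48  0.23 -1.29] T [ 0.04 -0.04 -0.01] w 0.0138 g 59.96 q [ 0.6   0.22 -0.83  1.8   0.17  1.2   1.07]
bag pts inside body 153 [-0.00689703  0.05953779 -0.12747601] [ 0.0374786   0.09488252 -0.07014634]
```

No contact force even with 35 mm of overlap, so the bag isn't solid. Continuing to the ring's middle.

>>> step_arm(delta_pos=[[0.05,0.235,0],[0.05,0.235,0],[0.05,0.235,0],[0.05,0.235,0]], turn=[0,0,0,0])

```text
time: 16.25
ee_pos: [0.5162, 0.0577, 0.1245]
eef_rot: [0.105, 0.995, 0.0, 0.0]
ft_force: [0.5, 0.2, -1.4]
width: 0.0139
grip_force: 60.0
```

>>> step_arm(delta_pos=[[0.05,0.235,0],[0.05,0.235,0],[0.05,0.235,0],[0.05,0.235,0],[0.05,0.235,0],[0.05,0.235,0],[0,0,0]], turn=[0,0,0,0,0,0,0])

```text
time: 16.95
ee_pos: [0.5237, 0.0934, 0.1246]
eef_rot: [0.104, 0.995, 0.0, 0.0]
ft_force: [-1.2, -0.9, -2.2]
width: 0.0136
grip_force: 60.0
```

```bash
cat >> h.py <<'E'
O=np.array([.637,.0705]); sx=np.array([np.cos(-.213),np.sin(-.213)]); sy=np.array([-sx[1],sx[0]])
def crook(s):
    R=Rn.from_quat(s["eef_rot"]).as_matrix(); p=s["ee_pos"][:2]-.067*R[:2,0]-O; print("crook stand X,Y",(p@sx).round(4),(p@sy).round(4),"pan z",(s["ee_pos"][2]-.0165).round(4))
E
python3 - <<'E'
from h import *
s=st(); crook(s)
c=camera("scene"); np.savez("/tmp/scene3.npz",**c); t=camera("top"); 
for n,k in(("scene",c),("top",t)):
    P=cloud(k); X=(P[...,:2]-O)@sx; Y=(P[...,:2]-O)@sy; Z=P[...,2]
    m=(abs(X)<.015)&(abs(Y)<.035)&(Z>.13)&(Z<.3); print(n,"ring",m.sum(),np.percentile(np.c_[X[m],Y[m],Z[m]],[2,50,98],0).round(3).tolist() if m.sum() else "")
    m=(X>-.08)&(X<-.015)&(abs(Y)<.03)&(Z>.16)&(Z<.26); print(n,"hook",m.sum(),np.percentile(np.c_[X[m],Y[m],Z[m]],[2,50,98],0).round(3).tolist() if m.sum() else "")
cv2.imwrite("pics/s5.png",np.hstack([cv2.resize(c["image"][150:270,260:360],(375,450)),cv2.resize(t["image"][150:270,180:280],(375,450))])[...,::-1])
E
```

```text
t 16.95 tcp [0.5237 0.0934 0.1246] xyaw 168.05 tilt [0.    0.001] F [-1.2  -0.86 -2.22] T [ 0.11 -0.01 -0.02] w 0.0136 g 59.96 q [ 0.48  0.28 -0.85  1.75  0.22  1.21  0.93]
crook stand X,Y -0.0486 -0.0012 pan z 0.1081
scene ring 148 [[-0.012, -0.033, 0.132], [-0.002, -0.004, 0.226], [0.003, 0.028, 0.293]]
scene hook 88 [[-0.08, -0.017, 0.164], [-0.051, -0.006, 0.207], [-0.027, 0.004, 0.249]]
top ring 155 [[-0.012, -0.028, 0.131], [-0.003, -0.004, 0.198], [0.002, 0.027, 0.274]]
top hook 125 [[-0.069, -0.009, 0.178], [-0.052, -0.003, 0.229], [-0.025, 0.004, 0.249]]
```

View pics/s5.png

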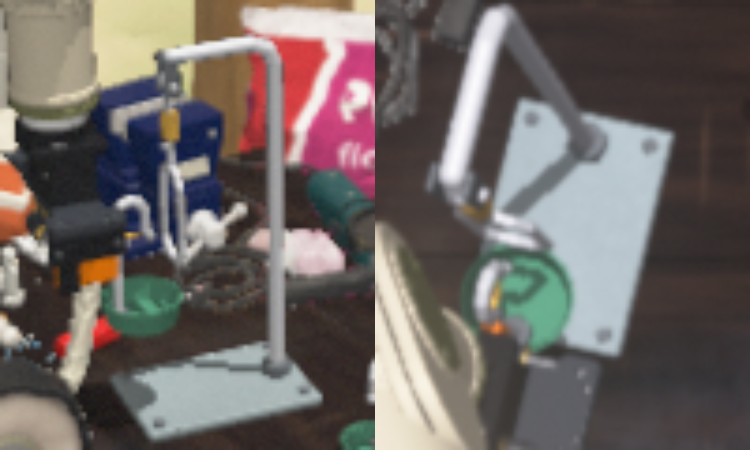

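Hook at crop (135,210) faces the ring opening (172,215), in line with it. Inserting.

>>> step_arm(delta_pos=[[0.184,-0.04,0],[0.184,-0.04,0],[0.184,-0.04,0],[0.184,-0.04,0],[0.184,-0.04,0],[0.184,-0.04,0]], turn=[0,0,0,0,0,0])

```text
time: 17.65
ee_pos: [0.5517, 0.0862, 0.1245]
eef_rot: [0.105, 0.994, 0.0, -0.0]
ft_force: [-0.3, -0.6, -0.8]
width: 0.0137
grip_force: 60.0
```

>>> step_arm(delta_pos=[[0.184,-0.04,0],[0.184,-0.04,0],[0.184,-0.04,0],[0.184,-0.04,0],[0,0,0]], turn=[0,0,0,0,0])

```text
time: 18.15
ee_pos: [0.5701, 0.0821, 0.1244]
eef_rot: [0.105, 0.994, 0.0, -0.0]
ft_force: [-0.4, 0.4, -1.9]
width: 0.0134
grip_force: 60.0
```

Run:
```python
from h import *
s=st(); crook(s)
t=camera("top"); 
for n,k in(("top",t),("scene",camera("scene"))):
    P=cloud(k); X=(P[...,:2]-O)@sx; Y=(P[...,:2]-O)@sy; Z=P[...,2]
    for nm,a,b in(("ringtop",.262,.285),("hookarch",.238,.255),("barrel",.305,.33)):
        m=(abs(X)<.035)&(abs(Y)<.035)&(Z>a)&(Z<b); print(n,nm,m.sum(),np.percentile(np.c_[X[m],Y[m],Z[m]],[2,50,98],0).round(3).tolist() if m.sum() else "")
```

```text
t 18.15 tcp [0.5701 0.0821 0.1244] xyaw 167.96 tilt [-0.  0.] F [-0.43  0.41 -1.9 ] T [0.07 0.01 0.04] w 0.0134 g 59.96 q [ 0.44  0.38 -0.82  1.64  0.29  1.25  0.93]
crook stand X,Y -0.0008 -0.0027 pan z 0.1079
top ringtop 36 [[-0.006, -0.022, 0.264], [-0.002, -0.01, 0.269], [0.002, 0.019, 0.279]]
top hookarch 41 [[-0.015, -0.028, 0.239], [-0.004, -0.004, 0.243], [0.016, 0.006, 0.255]]
top barrel 21 [[-0.01, -0.009, 0.307], [-0.006, -0.006, 0.316], [0.004, 0.001, 0.329]]
scene ringtop 21 [[-0.007, -0.031, 0.264], [-0.003, -0.009, 0.271], [0.002, 0.02, 0.282]]
scene hookarch 32 [[-0.01, -0.032, 0.238], [-0.003, -0.006, 0.245], [0.013, 0.022, 0.255]]
scene barrel 33 [[-0.011, -0.02, 0.306], [-0.003, -0.006, 0.322], [0.005, 0.006, 0.33]]
```

Hook is inside the ring and centred. Lowering to just above latch contact, then slowly.

>>> step_arm(delta_pos=[[0,0,-0.2],[0,0,-0.2],[0,0,-0.2],[0,0,-0.2],[0,0,-0.12],[0,0,0]], turn=[0,0,0,0,0,0])

```text
time: 18.85
ee_pos: [0.5693, 0.0822, 0.1009]
eef_rot: [0.105, 0.995, -0.0, -0.0]
ft_force: [-0.6, -0.5, -1.2]
width: 0.0136
grip_force: 60.0
```

>>> step_arm(delta_pos=[[0,0,-0.08],[0,0,-0.08],[0,0,-0.08],[0,0,0]], turn=[0,0,0,0])

```text
time: 19.25
ee_pos: [0.5702, 0.0824, 0.0959]
eef_rot: [0.105, 0.995, 0.0, 0.001]
ft_force: [0.1, -0.6, 1.6]
width: 0.0136
grip_force: 60.0
```

>>> step_arm(delta_pos=[[0,0,-0.08],[0,0,-0.08],[0,0,0]], turn=[0,0,0])

```text
time: 19.55
ee_pos: [0.57, 0.0825, 0.0918]
eef_rot: [0.105, 0.995, 0.0, 0.0]
ft_force: [0.5, 0.7, 4.8]
width: 0.0135
grip_force: 60.0
```

>>> step_arm(delta_pos=[[0,0,-0.08],[0,0,0]], turn=[0,0])

```text
time: 19.75
ee_pos: [0.5699, 0.0828, 0.0898]
eef_rot: [0.104, 0.995, 0.0, 0.0]
ft_force: [0.4, 1.3, 5.2]
width: 0.0139
grip_force: 60.0
```

```bash
python3 -c "
from h import *
s=st();crook(s)"
```

```text
t 19.75 tcp [0.5699 0.0828 0.0898] xyaw 168.01 tilt [0.001 0.001] F [0.44 1.27 5.2 ] T [ 0.2  -0.45  0.08] w 0.0139 g 59.97 q [ 0.43  0.41 -0.81  1.68  0.32  1.19  0.91]
crook stand X,Y -0.0012 -0.0019 pan z 0.0733
```

>>> step_arm(delta_pos=[[0,0,-0.08],[0,0,-0.08]], turn=[0,0])

```text
time: 19.95
ee_pos: [0.5697, 0.0825, 0.0856]
eef_rot: [0.105, 0.995, 0.0, 0.0]
ft_force: [0.1, 1.0, 1.8]
width: 0.0133
grip_force: 60.0
```

>>> step_arm(delta_pos=[[0,0,-0.08],[0,0,-0.08],[0,0,0]], turn=[0,0,0])

```text
time: 20.25
ee_pos: [0.5691, 0.0822, 0.0809]
eef_rot: [0.105, 0.995, -0.0, -0.001]
ft_force: [0.9, 0.1, -0.1]
width: 0.0138
grip_force: 60.0
```

>>> step_arm(delta_pos=[[0,0,-0.08],[0,0,-0.08],[0,0,-0.08],[0,0,0]], turn=[0,0,0,0])

```text
time: 20.65
ee_pos: [0.5692, 0.0821, 0.0749]
eef_rot: [0.105, 0.994, -0.0, -0.001]
ft_force: [0.2, -0.1, -0.6]
width: 0.0137
grip_force: 60.0
```

>>> step_arm(delta_pos=[[0,0,-0.08],[0,0,-0.08],[0,0,0]], turn=[0,0,0])

```text
time: 20.95
ee_pos: [0.5691, 0.0821, 0.0708]
eef_rot: [0.105, 0.994, -0.0, -0.001]
ft_force: [-0.3, 0.6, -1.5]
width: 0.0134
grip_force: 60.0
```

>>> step_arm(delta_pos=[[0,0,-0.08],[0,0,-0.08],[0,0,-0.08],[0,0,0]], turn=[0,0,0,0])

```text
time: 21.35
ee_pos: [0.5694, 0.0822, 0.0651]
eef_rot: [0.105, 0.995, 0.0, -0.0]
ft_force: [0.1, -0.7, -2.0]
width: 0.0137
grip_force: 60.0
```

>>> step_arm(delta_pos=[[0,0,-0.06],[0,0,0]], turn=[0,0])

```text
time: 21.55
ee_pos: [0.5696, 0.0823, 0.0639]
eef_rot: [0.105, 0.995, 0.0, -0.0]
ft_force: [0.4, 0.0, -2.6]
width: 0.0134
grip_force: 60.0
```

>>> step_arm(delta_pos=[[0,0,-0.04],[0,0,-0.04],[0,0,0]], turn=[0,0,0])

```text
time: 21.85
ee_pos: [0.57, 0.0823, 0.0623]
eef_rot: [0.105, 0.995, 0.0, 0.0]
ft_force: [0.3, -0.2, 0.5]
width: 0.0133
grip_force: 60.0
```

```bash
python3 -c "
from h import *
s=st();crook(s)"
```

```text
t 21.85 tcp [0.57   0.0823 0.0623] xyaw 167.98 tilt [0.001 0.   ] F [ 0.25 -0.21  0.53] T [-0.03 -0.19  0.02] w 0.0133 g 59.96 q [ 0.42  0.44 -0.79  1.71  0.34  1.14  0.89]
crook stand X,Y -0.0009 -0.0024 pan z 0.0458
```

>>> step_arm(delta_pos=[[0,0,-0.03],[0,0,0],[0,0,0],[0,0,0]], turn=[0,0,0,0])

```text
time: 22.25
ee_pos: [0.5701, 0.0823, 0.0617]
eef_rot: [0.105, 0.995, 0.0, 0.001]
ft_force: [-0.2, -0.6, 4.9]
width: 0.0136
grip_force: 60.0
```

About 6 N down on the ring: it's home. Now the tug upward.

>>> step_arm(delta_pos=[[0,0,0.1],[0,0,0.16],[0,0,0.16],[0,0,0.16],[0,0,0.12],[0,0,0.06],[0,0,0]], turn=[0,0,0,0,0,0,0])

```text
time: 22.95
ee_pos: [0.5697, 0.0823, 0.0805]
eef_rot: [0.105, 0.995, 0.0, 0.0]
ft_force: [-0.4, -0.1, -1.4]
width: 0.014
grip_force: 60.0
```

>>> step_arm(delta_pos=[[0,0,0.04],[0,0,0.04],[0,0,0]], turn=[0,0,0])

```text
time: 23.25
ee_pos: [0.5697, 0.0823, 0.0823]
eef_rot: [0.105, 0.995, 0.0, 0.0]
ft_force: [-0.2, -0.3, -1.9]
width: 0.0133
grip_force: 60.0
```

>>> step_arm(delta_pos=[[0,0,0.04],[0,0,0.04],[0,0,0]], turn=[0,0,0])

```text
time: 23.55
ee_pos: [0.5693, 0.0822, 0.0841]
eef_rot: [0.105, 0.994, -0.0, -0.0]
ft_force: [0.1, -1.2, -4.7]
width: 0.014
grip_force: 60.0
```

The latch has caught, with about 3 N of pull. A touch more and hold, then let it down.

>>> step_arm(delta_pos=[[0,0,0.02],[0,0,0],[0,0,0],[0,0,0]], turn=[0,0,0,0])

```text
time: 23.95
ee_pos: [0.5694, 0.0822, 0.0845]
eef_rot: [0.105, 0.995, -0.0, -0.0]
ft_force: [0.1, -0.4, -7.2]
width: 0.0134
grip_force: 60.0
```

>>> step_arm(delta_pos=[[0,0,-0.1],[0,0,-0.16],[0,0,-0.16],[0,0,-0.16],[0,0,-0.16],[0,0,-0.08],[0,0,0]], turn=[0,0,0,0,0,0,0])

```text
time: 24.65
ee_pos: [0.5694, 0.0823, 0.0639]
eef_rot: [0.105, 0.995, 0.0, -0.0]
ft_force: [-0.0, -0.4, -1.0]
width: 0.0136
grip_force: 60.0
```

>>> step_arm(delta_pos=[[0,0,-0.04],[0,0,-0.02],[0,0,0]], turn=[0,0,0])

```text
time: 24.95
ee_pos: [0.5697, 0.0823, 0.0629]
eef_rot: [0.105, 0.995, 0.0, 0.0]
ft_force: [0.3, 0.1, -1.9]
width: 0.0134
grip_force: 60.0
```

>>> step_arm(delta_pos=[[0,0,-0.03],[0,0,0]], turn=[0,0])

```text
time: 25.15
ee_pos: [0.57, 0.0823, 0.0624]
eef_rot: [0.105, 0.995, 0.0, 0.0]
ft_force: [0.2, -0.6, 1.4]
width: 0.014
grip_force: 60.0
```

>>> step_arm(delta_pos=[[0,0,0],[0,0,0],[0,0,0],[0,0,0],[0,0,0],[0,0,0],[0,0,0],[0,0,0],[0,0,0],[0,0,0],[0,0,0],[0,0,0]], turn=[0,0,0,0,0,0,0,0,0,0,0,0], grip=0)

```text
time: 26.35
ee_pos: [0.5696, 0.0823, 0.062]
eef_rot: [0.105, 0.995, 0.0, 0.0]
ft_force: [-1.4, 0.3, 0.1]
width: 0.0862
grip_force: 0.0
```

Run:
```python
from h import *
s=st(); R=Rn.from_quat(s["eef_rot"]).as_matrix(); A=s["ee_pos"]+[0,0,.04]
w=camera("wrist"); P=cloud(w); q=(P-A)@R; hsv=cv2.cvtColor(w["image"],cv2.COLOR_RGB2HSV)
m=(cv2.inRange(hsv,(5,120,60),(24,255,255))>0)&(abs(q[...,1])<.03)&(abs(q[...,0])<.08)&(abs(q[...,2])<.05)
a=q[m]; print("tab in tool",len(a),np.percentile(a,[2,50,98],0).round(3).tolist())
```

```text
t 26.35 tcp [0.5696 0.0823 0.062 ] xyaw 167.98 tilt [0. 0.] F [-1.38  0.29  0.14] T [ 0.13 -0.16  0.04] w 0.0862 g 0.0 q [ 0.42  0.44 -0.79  1.71  0.34  1.14  0.89]
tab in tool 2656 [[-0.019, -0.005, -0.038], [-0.004, 0.001, -0.035], [0.012, 0.008, -0.007]]
```

The tab sits free and centred between the open fingers. Backing off straight.

>>> step_arm(delta_pos=[[-0.2,0.04,0],[-0.3,0.065,0],[-0.35,0.075,0],[-0.35,0.075,0],[-0.4,0.085,0],[-0.4,0.085,0],[-0.4,0.085,0],[-0.4,0.085,0.3],[-0.4,0.085,0.6],[0,0,0.8],[0,0,0.8],[0,0,0]], turn=[0,0,0,0,0,0,0,0,0,0,0,0])

```text
time: 27.6
ee_pos: [0.4906, 0.0998, 0.1269]
eef_rot: [0.105, 0.995, 0.0, 0.002]
ft_force: [-0.9, -0.3, -0.3]
width: 0.0871
grip_force: 0.0
```

>>> step_arm(delta_pos=[[0,0,0],[0,0,0],[0,0,0],[0,0,0],[0,0,0],[0,0,0],[0,0,0],[0,0,0],[0,0,0],[0,0,0],[0,0,0],[0,0,0]], turn=[0,0,0,0,0,0,0,0,0,0,0,0])

```text
time: 28.8
ee_pos: [0.4896, 0.0993, 0.1245]
eef_rot: [0.105, 0.995, 0.0, 0.0]
ft_force: [0.5, 0.3, -0.5]
width: 0.0869
grip_force: 0.0
```

Run:
```python
from h import *
st(); im=[]
for n in("scene","top","scene"):
    c=camera(n); P=cloud(c); hsv=cv2.cvtColor(c["image"],cv2.COLOR_RGB2HSV); X=(P[...,:2]-O)@sx; Y=(P[...,:2]-O)@sy
    for nm,lo,hi,z0,z1 in(("green",(65,90,30),(90,255,255),.03,.12),("tab",(5,150,100),(18,255,255),.09,.15)):
        m=(cv2.inRange(hsv,lo,hi)>0)&(abs(X)<.12)&(abs(Y)<.07)&(P[...,2]>z0)&(P[...,2]<z1)
        print(n,nm,m.sum(),np.percentile(np.c_[X[m],Y[m],P[...,2][m]],[2,50,98],0).round(3).tolist() if m.any() else "")
    im.append(cv2.resize(c["image"][150:270,260:360] if n=="scene" else c["image"][150:270,180:280],(375,450)))
cv2.imwrite("pics/s6.png",np.hstack(im[:2])[...,::-1])
```

```text
t 28.8 tcp [0.4896 0.0993 0.1245] xyaw 167.98 tilt [0. 0.] F [ 0.46  0.33 -0.54] T [ 0.1  -0.13  0.01] w 0.0869 g 0.0 q [ 0.52  0.2  -0.88  1.83  0.16  1.19  0.95]
scene green 212 [[-0.034, -0.048, 0.047], [0.011, 0.003, 0.062], [0.041, 0.037, 0.078]]
scene tab 146 [[-0.081, -0.018, 0.103], [-0.052, -0.008, 0.125], [-0.022, 0.005, 0.142]]
top green 221 [[-0.021, -0.036, 0.043], [0.011, -0.016, 0.049], [0.037, 0.008, 0.057]]
top tab 130 [[-0.079, -0.009, 0.111], [-0.048, -0.005, 0.136], [-0.019, 0.005, 0.142]]
scene green 213 [[-0.034, -0.049, 0.046], [0.012, 0.003, 0.062], [0.043, 0.038, 0.077]]
scene tab 143 [[-0.08, -0.018, 0.104], [-0.051, -0.009, 0.125], [-0.023, 0.002, 0.144]]
```

View pics/s6.png

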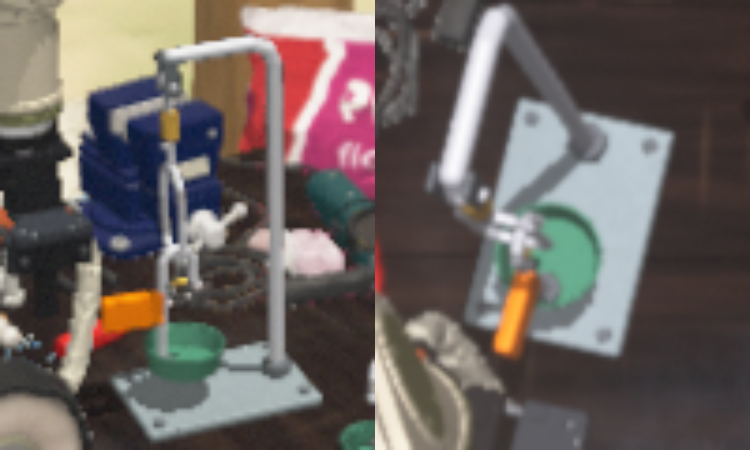

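The pan hangs level in the ring at crop (185,350), with the latch shut at (180,283) and the gripper clear of it. A short settle, then hand in.

>>> step_arm(delta_pos=[[0,0,0],[0,0,0],[0,0,0],[0,0,0],[0,0,0],[0,0,0],[0,0,0],[0,0,0],[0,0,0],[0,0,0],[0,0,0],[0,0,0]], turn=[0,0,0,0,0,0,0,0,0,0,0,0])

```text
time: 30.15
ee_pos: [0.4896, 0.0993, 0.1245]
eef_rot: [0.105, 0.995, 0.0, -0.0]
ft_force: [0.4, 0.5, -0.5]
width: 0.0867
grip_force: 0.0
```

>>> step_arm(delta_pos=[[0,0,0],[0,0,0],[0,0,0],[0,0,0],[0,0,0],[0,0,0],[0,0,0],[0,0,0],[0,0,0],[0,0,0],[0,0,0],[0,0,0]], turn=[0,0,0,0,0,0,0,0,0,0,0,0])

```text
time: 31.35
ee_pos: [0.4896, 0.0993, 0.1245]
eef_rot: [0.105, 0.995, 0.0, -0.0]
ft_force: [0.0, 0.7, -0.2]
width: 0.0873
grip_force: 0.0
```

```bash
python3 -c "
from bench import *
print(close_job())"
```

```text
the job is handed in; nothing more can be done
None
```

I handed the job in at about 31 s: the green pan hangs level and free in the ring with the latch shut, after a tug in which the latch caught at about 6 N; the hand-in returned no verdict.

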